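# Pin a two-tier fruit stand together with its spindle

### The job

Put the two-tier fruit stand together: stand the upper tier in the seat on the hub of the lower tier, then push the knobbed spindle down through its bore, feel for the spring clip hidden below the hub with a light touch, and press it home until the knob sits down on the upper tier. Be gentle, never lean hard on the stand; leave it standing upright, let go, and do not disturb the glass, the tin and the shaker beside it.

Things in the scene. Friction and masses are not known exactly. Their poses are not given: they have to be found in the camera images.
- base: Lower tier, fixed to the worktop by its rubber foot: round wooden tray 210 mm wide, rim 36 mm high, hub in the middle. Origin: centre of its underside, on the hub axis, z up. The stand is spoilt by more than 30 N between the spindle and either tier, or more than 60 N between the two tiers (a hard set-down).
- hub_seat (a point): Centre of the hub's flat seat for the upper tier, on the hub axis, 30 mm above the underside, inside a raised ring 64 mm wide inside and 5 mm high. The upper tier's 54 mm flange has 5 mm of play all round there and slides when the spindle pushes it sideways. A 22 mm wide opening leads down to the clip.
- clip_level (a point): Point on the hub axis level with the flat top of the steel clip, 8 mm below the seat. The clip stays put; its 12 mm hole lies 4 mm off the hub axis, in a direction that differs each time and is not measured, so the spindle must be tried round the axis by feel. In it spring tongues, 6 mm down, resist with about 10 N, then snap into the spindle's groove.
- upper_tier: Upper tier, loose, 0.24 to 0.38 kg, wood: bottom flange 54 mm wide, column, round tray 150 mm wide (floor at 71 mm, rim 80 mm) and above it a plain round boss 26 mm wide from 71 to 106 mm to hold it by. A 12.4 mm bore runs along its axis, right through. Origin: centre of the flange's underside, z up along the bore. It starts standing on the worktop.
- tier_grip (a point): Point on the axis of the upper tier's boss at the height to hold it: 94 mm above the flange's underside, 12 mm below the boss's top
- tier_foot (a point): Centre of the underside of the upper tier's flange; z runs up along the bore
- spindle: Spindle, loose, 0.11 to 0.18 kg: steel rod 10 mm thick and 128 mm long, wooden knob 28 mm wide and 46 mm high on top. Origin: centre of the rod's lower end, z up along the rod. The end is chamfered to 8 mm; a groove lies 8 mm above it. When home, the knob rests on the upper tier's boss and the end is 14 mm below clip_level. It starts upright in the drying block, 52 mm deep.
- spindle_knob (a point): Centre of the spindle's knob, 151 mm above the rod's lower end; z runs up along the rod
- spindle_tip (a point): Centre of the spindle's lower end; z runs up along the rod
- block: Light wooden drying block, fixed, 110 x 50 x 66 mm high, with three holes 52 mm deep in a row; the spindle stands in the middle one, 13 mm wide. Origin at the centre of its underside, x along its length.
- glass: Bystander: small clear glass, 48 mm wide and 61 mm high; loose, must stay where it stands. Origin at the centre of its underside.
- tin: Bystander: closed tin, 57 mm wide and 72 mm high; loose, must stay where it stands. Origin at the centre of its underside.
- shaker: Bystander: small glass shaker with a grey dome cap, 44 mm wide and 90 mm high; loose, must stay where it stands. Origin at the centre of its underside.
There are look-alikes about, which are no part of the job. There is more than one size of the spindle; the one meant has the size given above.

How it is judged:
By the outcome, as a careful person would: the job done as asked, in the order asked, and still so for the second after the job is handed in, with the robot touching nothing.
It also fails if it takes over 72 s, if anything falls off the work surface, if the arm or the gripper's body presses on something with over 40 N, if the wrist force passes 120 N, or if a joint passes its speed limit or range.

### The arm

A 7-joint arm with a two-finger parallel gripper is mounted at the origin on a cart in front of the work surface, level with it; the furniture and walls round the work are solid. World frame = base frame: x ahead of the robot, y to its left, z up, the work surface at z = 0. Lengths are in mm, angles in rad, forces in N, time in s.
With the tool pointing down it reaches from about 425 to 950 mm from the base axis. Payload 4.7 kg.
Tool frame: the origin (TCP) lies midway between the tips of the shut fingers; the grasp point (between the pads) lies 19 mm behind it; z points along the fingers, y is the line along which they close (so a half turn about z gives the same grasp; the last joint's range is limited). The gripper opens to 87 mm and grips with 3 to 60 N. Pads are 19 mm wide; open, the fingers measure 117 mm over their backs; the gripper's body (75 mm by 190 mm) begins 51 mm behind the grasp point.
Start: joints at [1.194, 0.469, -0.049, 1.532, 0.024, 1.141, -0.082], TCP at [230.108, -634.586, 222.573] pointing down, gripper open.
Joint ranges: [-2.59, 2.59], [-0.33, 1.99], [-1.39, 1.29], [0.1, 2.45], [-1.04, 4.18], [0.21, 1.99], [-2.66, 2.66]. Speed limits (rad/s): [2.57, 2.57, 3.14, 3.14, 3.14, 3.14, 3.14].

### API

Orientations are given as a unit quaternion [x, y, z, w].
In Python, from workcell import robot gives the robot as it stands.
- The arm moves only by the tool step_arm, never from a script. Its argument "steps" is a list of rows, each a list of 7 numbers: the shift along the world's x, y, z in cm, then the turn, a rotation vector about the world's x, y, z in rad, then the closure, from -1 (fully open) to 1 (shut), so that 0 is half open. In form: [[x, y, z, ax, ay, az, claw], ...]. A call has 1 to 20 rows; each row is the pose to reach, as a shift and turn from the pose commanded when the call began; what a row does not reach only later rows make up. A row lasts 1/10 s, in which the tool goes at most 50 mm and 8.59 degrees, less where a joint would pass 70% of its speed; a pose out of reach is approached as far as the arm can. A call with a gripper value outside its range is refused whole. The fingers move at their own pace and stop on an object; the grip force is fixed at half the most. Time passes only in rows, so rows that repeat a pose let the fingers close. It gives the time, the measured TCP pose, the force, the opening and the grip force at its end, in the units of the state.
- robot.read_state(): the state, without advancing time (a new reading comes with each control period).
- robot.camera(name): name is "scene" or "top"; returns a dict with "img" (480x640x3 uint8, red, green, blue), "mtx" (3x3 intrinsics, pixels), "rvec" (rotation vector, rad) and "tvec" (3), from world to camera coordinates, as OpenCV has them. Camera axes: x right, y down, z forward; pixel columns grow to the right and rows downward; lengths in mm; the calibration is good to about 2 mm. A picture is of the moment at which its call begins. There is no depth.
- robot.sign_off(): hands the job in; it is judged then, once.
The state is a dict: "time": time; "q": joint angles; "joint_vel": joint speeds; "tau": joint torques, N m; "tool_pos": TCP position; "eef_rot": TCP orientation; "force": force on the tool from outside, world axes, zero at the start; "torque": the same for the moment, N m; "gripper_width": finger opening in mm; "finger_force": force on a finger pad.
Only numpy, scipy, OpenCV 4.12 (cv2) and the standard library are available. Lean on these libraries where they do the work, as an engineer would, in place of code of your own. Each camera call takes 0.05 s, during which the arm holds its last target. There are 200 camera calls.

## Working session

There is one attempt and no reset: what is moved stays moved. The work goes in short steps, Python scripts to look and compute and a tool call to move; the robot and the scene stay as the last step left them, time stands still between calls to the robot, and variables do not carry over. Pictures are saved under pics/ and viewed, at most 10 in all, crops included, and the job is handed in when it is done.

Besides the shell and the picture viewer there is one more tool, called after ">>>" as name(argument=value, ...), one argument or row to a line, values as JSON. step_arm: Moves the arm, as the interface text tells. Its arguments: {"type":"object","properties":{"steps":{"type":"array"}},"required":["steps"]}

```bash
mkdir -p pics; ls; cat > h.py <<'E'
import numpy as np, cv2
from workcell import robot
def shot(name,fn=None):
    c=robot.camera(name)
    if fn: cv2.imwrite('pics/'+fn,c['img'][:,:,::-1])
    np.savez('%s.npz'%name,**c)
    return c
def load(name): return dict(np.load('%s.npz'%name))
def ray(c,uv):
    K=np.array(c['mtx']);R=cv2.Rodrigues(np.array(c['rvec'],float))[0];t=np.array(c['tvec'],float).ravel()
    o=-R.T@t; d=R.T@np.linalg.inv(K)@np.array([uv[0],uv[1],1.]); return o,d
def atz(c,uv,z):
    o,d=ray(c,uv); return (o+d*(z-o[2])/d[2]).round(1)
def proj(c,p):
    return cv2.projectPoints(np.array(p,float).reshape(-1,1,3),np.array(c['rvec'],float),np.array(c['tvec'],float),np.array(c['mtx'],float),None)[0].reshape(-1,2).round(1)
E
python3 - <<'E'
from h import *
for n in('scene','top'):
    c=shot(n,n+'1.png'); print(n,ray(c,(320,240)),c['mtx'][0][0])
print(robot.read_state())
E
```

```text
pics
scene (array([ 99.03379659, 876.49101393, 556.27678133]), array([ 0.44683802, -0.7982512 , -0.40400813])) 507.33925399168237
top (array([ 535.54231264,    9.09150492, 1195.65299548]), array([ 0.03677846, -0.0338627 , -0.99876982])) 484.5430214490649
{'time': 0.1, 'q': array([ 1.1941315 ,  0.46939254, -0.04855379,  1.5335375 ,  0.02410307,
        1.14099032, -0.08231845]), 'joint_vel': array([-6.48050437e-04, -2.57010794e-03, -6.63782491e-05, -1.37541243e-03,
        2.48585504e-04,  1.57391215e-04, -1.24467216e-03]), 'tau': array([ 6.91861114e-04, -5.09172678e+01, -8.11799406e-02, -2.36830848e+01,
       -6.15226384e-02,  3.44557199e-02,  5.55151018e-05]), 'tool_pos': array([ 229.85086651, -634.10906513,  221.59848211]), 'eef_rot': array([ 9.84922353e-01,  1.72994797e-01, -1.90000628e-04, -8.50171339e-04]), 'force': array([0.54192723, 0.13759828, 0.62399311]), 'torque': array([-0.00478154, -0.0432625 ,  0.01086931]), 'finger_force': 0.0, 'gripper_width': 87.10506068467092}
```

View pics/scene1.png

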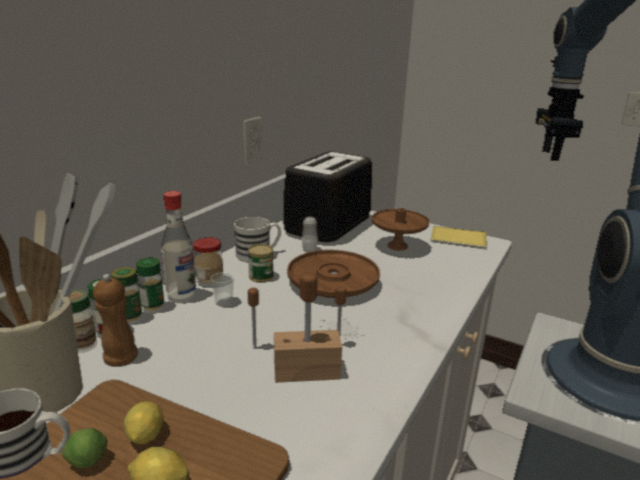

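View pics/top1.png

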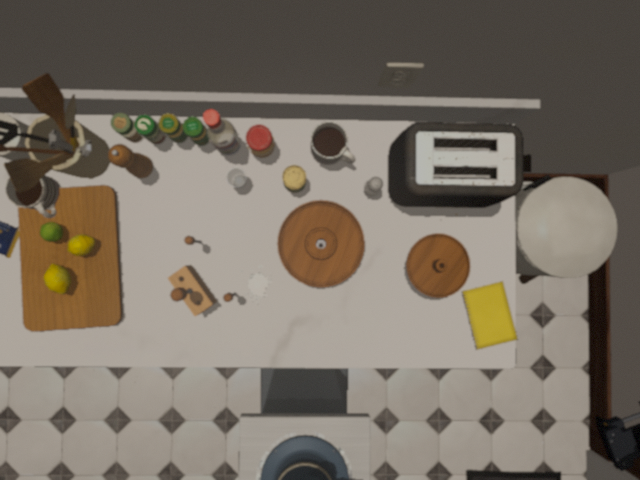

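The scene view shows:
- lower tier at (333,272)
- upper tier at (400,225)
- block at (307,355)
- three spindle-like pieces with knobs at (253,297), (308,288) and (340,297)

The one rising from the block's middle hole at (308,288) looks like the one meant. I'll enlarge it and measure to confirm.

```bash
python3 - <<'E'
from h import *
s=load('scene');t=load('top')
a=cv2.resize(s['img'][265:390,230:375],None,fx=4,fy=4,interpolation=3)[:,:400+180]
b=cv2.resize(t['img'][225:325,160:270],None,fx=4,fy=4,interpolation=3)
H=max(a.shape[0],b.shape[0]); 
o=np.zeros((H,a.shape[1]+b.shape[1],3),np.uint8);o[:a.shape[0],:a.shape[1]]=a;o[:b.shape[0],a.shape[1]:]=b
o=cv2.resize(o,(800,int(H*800/o.shape[1])));print(o.shape, a.shape,b.shape)
cv2.imwrite('pics/crop1.png',o[:,:,::-1])
def tri(u,v):
    o1,d1=ray(s,u);o2,d2=ray(t,v);A=np.c_[d1,-d2];x=np.linalg.lstsq(A,o2-o1,rcond=None)[0]
    p,q=o1+d1*x[0],o2+d2*x[1];return ((p+q)/2).round(1),np.linalg.norm(p-q).round(1)
for n,u,v in[('L',(253,297),(189,239)),('M',(308,288),(178,294)),('R',(340,297),(229,296)),('hub',(333,271),(321,243)),('boss',(401,215),(438,265)),('tin',(261,250),(294,178)),('glass',(222,279),(236,176)),('shaker',(310,222),(375,184))]: print(n,tri(u,v))
print('hub z36',atz(t,(321,243),36),'tray z80',atz(t,(438,265.5),80),'blocktop',atz(t,(191,290),66))
E
```

```text
(392, 800, 3) (500, 580, 3) (400, 440, 3)
L (array([573.2, 264.3, 105.6]), np.float64(2.6))
M (array([456.2, 272.1, 162.8]), np.float64(0.2))
R (array([447.8, 174.3, 101.2]), np.float64(0.3))
hub (array([571.5, -32.9,  28.2]), np.float64(0.4))
boss (array([ 521.2, -300.7,   89.7]), np.float64(2.1))
tin (array([722.2,  33.7,  67.5]), np.float64(1.6))
glass (array([725.2, 169.7,  53.7]), np.float64(2.5))
shaker (array([ 708.5, -156.1,   76. ]), np.float64(1.2))
hub z36 [571.1 -32.7  36. ] tray z80 [ 520.9 -303.    80. ] blocktop [458.1 267.1  66. ]
```

View pics/crop1.png

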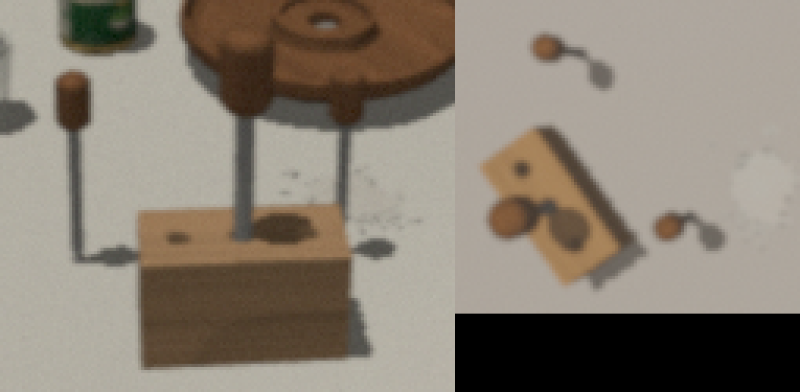

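The crop shows the rod at (243,235) rising from the block's middle hole. Triangulation puts its knob centre at z≈163, where 165 is expected. The two thin look-alikes at (75,100) and (345,100) stand only about 105 mm high, so the one in the block is the one meant. Next I'll refine the centres.

```bash
cat >> h.py <<'E'
from scipy.optimize import least_squares
def circ(c,uv,rad,z):
    # brown blob containing uv -> outer contour -> circle of known radius at height z
    hsv=cv2.cvtColor(c['img'],cv2.COLOR_RGB2HSV)
    m=((hsv[...,1]>110)&((hsv[...,0]<15)|(hsv[...,0]>170))).astype(np.uint8)
    m=cv2.morphologyEx(m,cv2.MORPH_CLOSE,np.ones((5,5),np.uint8))
    n,l=cv2.connectedComponents(m); k=(l==l[int(uv[1]),int(uv[0])]).astype(np.uint8)
    ct=max(cv2.findContours(k,0,1)[0],key=len)
    h=cv2.convexHull(ct).reshape(-1,2)
    P=np.array([atz(c,p,z)[:2] for p in h])
    f=least_squares(lambda x:np.hypot(*(P-x[:2]).T)-x[2],[*P.mean(0),rad],loss='soft_l1')
    return f.x.round(1),len(P),np.abs(f.fun).mean().round(2)
E
python3 - <<'E'
from h import *
t=load('top');s=load('scene')
print('base top',circ(t,(290,243),105,36)); print('tier top',circ(t,(420,265),75,80))
print('base sc',circ(s,(300,276),105,36)); print('tier sc',circ(s,(380,222),75,80))
# small features in top: dark/bright hub opening
for (u,v,z,r) in[(321,243,22,9),(438,265,106,8),(178,294,188,12)]:
    print(cv2.cvtColor(t['img'],cv2.COLOR_RGB2GRAY)[v-r:v+r+1,u-r:u+r+1][::2,::2])
E
```

```text
base top (array([570. , -32.5, 101.6]), 43, np.float64(0.34))
tier top (array([ 521.5, -302.5,   72.2]), 33, np.float64(0.3))
base sc (array([564.9, -21.3, 105. ]), 30, np.float64(7.88))
tier sc (array([ 505.2, -233. ,  120.6]), 16, np.float64(13.46))
[[ 92  94  97  99  97  97  96  92  91  87]
 [ 95  97  98  98  96  96  92  92  94  93]
 [ 97  96  98  92  82  83  90  93  94  93]
 [ 98  98  95 127 137 133 104  92  92  95]
 [ 98  98 111 146 143 144 141 102  94  94]
 [ 97  99 133 136  80 111 144 103  94  91]
 [ 98 100 125 128  82 108 133 101  94  91]
 [ 99 100 101 114 114 119 107  96  94  91]
 [ 99  99  97  93  95  94  94  95  91  87]
 [ 95  97  96  91  94  95  95  97  90  88]]
[[94 94 93 94 92 92 91 91 89]
 [94 93 86 78 75 83 89 88 89]
 [95 82 62 57 78 88 87 89 86]
 [93 74 51 71 88 70 64 79 85]
 [90 67 49 77 84 54 50 71 82]
 [92 70 48 69 86 68 58 75 80]
 [94 82 61 55 74 81 81 78 82]
 [90 88 82 60 54 66 77 80 86]
 [89 90 88 84 84 83 87 87 85]]
[[167 166 155 136 131 134 135 126 128 135 138 139 138]
 [167 166 163 148 137 133 135 135 134 134 137 140 138]
 [166 167 167 161 142 131 129 127 127 131 136 135 137]
 [167 167 167 159 128 103  89  75  78 104 123 108 106]
 [167 166 161 128  97  91  90  79  65  67  82  77  75]
 [168 167 146 104  97  97  96  88  72  64  67  77  74]
 [167 165 131  97 100 100  98  92  77  62  81 113  89]
 [167 165 138  97 101  98  94  91  74  65 103 128  94]
 [167 168 155 109  95  93  88  84  78  95 125 133  99]
 [167 168 166 147 116 101 104 121 141 134 135 133 118]
 [168 167 167 166 160 156 159 165 167 155 138 134 132]
 [168 167 166 166 168 166 167 166 167 165 147 136 134]
 [166 167 167 166 167 167 166 167 166 168 163 144 135]]
```

>>> step_arm(
  steps=[
    [5,5,0,0,0,0,-0.2],
    [10,10,0,0,0,0,-0.2],
    [15,15,0,0,0,0,-0.2],
    [19,20,0,0,0,0,-0.2],
    [23,25,0,0,0,0,-0.2],
    [27,30,0,0,0,0,-0.2],
    [29,33.2,0,0,0,0,-0.2],
    [29,33.2,0,0,0,0,-0.2],
    [29,33.2,0,0,0,0,-0.2],
  ],
)

```text
time: 1.0
tool_pos: [521.5, -299.5, 222.3]
eef_rot: [0.985, 0.174, 0.0, -0.0]
force: [1.2, 0.6, 0.4]
gripper_width: 52.5
finger_force: 0.0
```

>>> step_arm(
  steps=[
    [0.1,0,-3,0,0,0,-0.2],
    [0.1,0,-7,0,0,0,-0.2],
    [0.1,0,-10,0,0,0,-0.2],
    [0.1,0,-12,0,0,0,-0.2],
    [0.1,0,-13.5,0,0,0,-0.2],
    [0.1,0,-14.4,0,0,0,-0.2],
    [0.1,0,-14.4,0,0,0,-0.2],
    [0.1,0,-14.4,0,0,0,-0.2],
  ],
)

```text
time: 1.8
tool_pos: [521.7, -302.9, 79.3]
eef_rot: [0.985, 0.173, 0.001, 0.0]
force: [0.3, -0.4, 0.2]
gripper_width: 52.4
finger_force: 0.0
```

```bash
python3 - <<'E'
from h import *
t=load('top')
a=cv2.resize(t['img'][225:261,303:339],(576,576),interpolation=cv2.INTER_CUBIC)
cv2.imwrite('pics/hub.png',a[:,:,::-1])
print(proj(t,[[570,-32.5,30],[570,-32.5,22]]), robot.read_state()['tool_pos'])
E
```

```text
[[320.8 243.5]
 [320.7 243.6]] [ 521.69518755 -302.88654824   79.32157989]
```

View pics/hub.png

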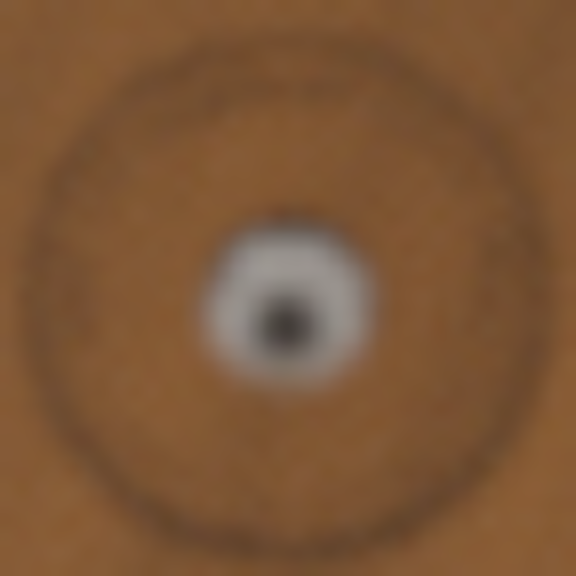

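The crop shows the raised ring centred at about (285,297) and the grey clip in the opening. A dark hole at (285,325) lies about 4 mm towards −x, so I'll try that direction first. Now I'll grip the boss.

>>> step_arm(
  steps=[
    [0,0,-0.2,0,0,0,-0.2],
    [0,0,-0.2,0,0,0,1],
    [0,0,-0.2,0,0,0,1],
    [0,0,-0.2,0,0,0,1],
    [0,0,-0.2,0,0,0,1],
    [0,0,-0.2,0,0,0,1],
  ],
)

```text
time: 2.4
tool_pos: [521.3, -302.9, 76.7]
eef_rot: [0.985, 0.173, 0.0, 0.0]
force: [1.4, -1.6, 0.7]
gripper_width: 24.9
finger_force: 30.0
```

>>> step_arm(
  steps=[
    [0,0,0.5,0,0,0,1],
    [0,0,2,0,0,0,1],
    [0,0,5,0,0,0,1],
    [0,0.5,8,0,0,0,1],
    [0.5,3,8.5,0,0,0,1],
    [1.2,6.5,8.5,0,0,0,1],
    [1.9,10.5,8.5,0,0,0,1],
    [2.6,14.5,8.5,0,0,0,1],
    [3.3,18.5,8.5,0,0,0,1],
    [4,22,8.5,0,0,0,1],
    [4.5,24.7,8.5,0,0,0,1],
    [4.8,26.3,8.5,0,0,0,1],
    [4.9,27.05,8.5,0,0,0,1],
    [4.9,27.05,8.5,0,0,0,1],
    [4.9,27.05,8.5,0,0,0,1],
  ],
)

```text
time: 3.9
tool_pos: [569.8, -33.5, 161.8]
eef_rot: [0.985, 0.172, -0.0, 0.001]
force: [-0.7, -0.6, -2.6]
gripper_width: 24.9
finger_force: 30.0
```

```bash
python3 - <<'E'
from h import *
s=shot('scene'); t=shot('top')
st=robot.read_state(); print(st['time'],st['tool_pos'],st['force'],st['eef_rot'],st['torque'])
a=s['img'][150:330,240:440]
a=cv2.resize(a,None,fx=3,fy=3,interpolation=3)
b=cv2.resize(t['img'][190:300,260:385],(0,0),fx=1.6,fy=1.6)
o=np.zeros((540,800,3),np.uint8);o[:,:600]=a;o[:b.shape[0],600:800]=b
cv2.imwrite('pics/hover.png',o[:,:,::-1])
E
```

```text
4.0 [569.85951908 -33.94759626 161.609822  ] [-0.18133441  0.0706967  -3.35586403] [ 9.85136583e-01  1.71772144e-01 -1.96933185e-04  4.52337465e-04] [-0.00906219  0.07233472 -0.00473583]
```

View pics/hover.png

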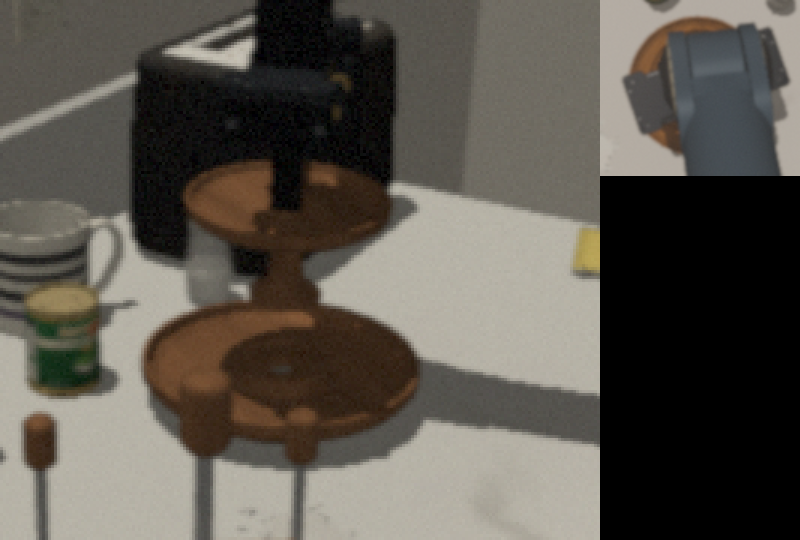

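The upper tier hovers over the hub, level, with its flange at about crop (285,297) and the hub opening at (281,368). I'll check the alignment numerically.

```bash
python3 - <<'E'
from h import *
s=load('scene')
print(proj(s,[[571,-32,30],[571,-32,22],[571,-32,85],[571,-42,85],[581,-32,85]]))
print('flange px', 240+285/3, 'hub', 240+281/3,150+368/3)
hsv=cv2.cvtColor(s['img'],cv2.COLOR_RGB2HSV)
br=(hsv[...,1]>100)&((hsv[...,0]<16)|(hsv[...,0]>170))
for v in(242,244,246,248,210,214,218,222): print(v,np.where(br[v,290:380])[0][[0,-1]]+290)
for z,vs in((36,(268,272,276)),):
  for v in vs: print(v,np.where(br[v,270:400])[0][[0,-1]]+270)
th=np.linspace(0,6.283,73)
for c,r,z in((( 571,-32),105,36),((571,-32),75,165),((571,-32),27,88)):
    p=proj(s,np.c_[c[0]+r*np.cos(th),c[1]+r*np.sin(th),0*th+z]);print(p.min(0),p.max(0))
print(robot.read_state()['tool_pos'])
E
```

```text
[[333.1 270.5]
 [333.  273.6]
 [334.1 248.4]
 [336.2 246.9]
 [330.2 247.4]]
flange px 335.0 hub 333.6666666666667 272.6666666666667
242 [327 340]
244 [325 341]
246 [325 344]
248 [324 345]
210 [290 367]
214 [300 367]
218 [301 369]
222 [302 368]
268 [288 376]
272 [288 378]
276 [289 378]
[286.7 248.6] [379.9 291.2]
[300.9 203. ] [370.5 228.1]
[322.  242.2] [346.3 252.4]
[569.85951908 -33.94759626 161.609822  ]
```

>>> step_arm(
  steps=[
    [0.05,0.05,-1,0,0,0,1],
    [0.05,0.05,-2.5,0,0,0,1],
    [0.05,0.05,-3.7,0,0,0,1],
    [0.05,0.05,-4.5,0,0,0,1],
    [0.05,0.05,-4.8,0,0,0,1],
    [0.05,0.05,-4.9,0,0,0,1],
    [0.05,0.05,-4.9,0,0,0,1],
    [0.05,0.05,-4.9,0,0,0,1],
  ],
)

```text
time: 4.8
tool_pos: [571.1, -31.6, 113.1]
eef_rot: [0.985, 0.173, 0.001, 0.0]
force: [-0.0, -0.8, -3.9]
gripper_width: 24.8
finger_force: 30.0
```

>>> step_arm(
  steps=[
    [0,0,-0.15,0,0,0,1],
    [0,0,-0.3,0,0,0,1],
    [0,0,-0.4,0,0,0,1],
    [0,0,-0.5,0,0,0,1],
    [0,0,-0.5,0,0,0,1],
    [0,0,-0.5,0,0,0,1],
  ],
)

```text
time: 5.4
tool_pos: [570.6, -31.6, 107.5]
eef_rot: [0.985, 0.173, 0.0, 0.0]
force: [-0.7, -0.5, -2.3]
gripper_width: 25.1
finger_force: 30.0
```

>>> step_arm(
  steps=[
    [0,0,-0.05,0,0,0,1],
    [0,0,-0.1,0,0,0,1],
    [0,0,-0.1,0,0,0,1],
    [0,0,-0.1,0,0,0,1],
  ],
)

```text
time: 5.8
tool_pos: [570.7, -31.6, 106.7]
eef_rot: [0.985, 0.173, 0.0, 0.0]
force: [-0.5, 0.7, -1.6]
gripper_width: 25.0
finger_force: 30.0
```

>>> step_arm(
  steps=[
    [0,0,-0.05,0,0,0,1],
    [0,0,-0.05,0,0,0,1],
    [0,0,-0.05,0,0,0,1],
  ],
)

```text
time: 6.1
tool_pos: [571.0, -31.7, 106.6]
eef_rot: [0.985, 0.173, 0.0, 0.0]
force: [-2.2, -0.5, 3.3]
gripper_width: 25.1
finger_force: 30.0
```

>>> step_arm(
  steps=[
    [0,0,0.05,0,0,0,0.2],
    [0,0,0.05,0,0,0,-0.2],
    [0,0,0.05,0,0,0,-0.2],
    [0,0,0.05,0,0,0,-0.2],
    [0,0,1.5,0,0,0,-0.2],
    [0,0,4,0,0,0,-0.2],
    [0,0,8,0,0,0,-0.2],
    [0,0,12,0,0,0,-0.2],
    [-2,5,14,0,0,0,-0.2],
    [-4,9.5,14,0,0,0,-0.2],
    [-6,14,14,0,0,0,-0.2],
    [-8,18.5,14,0,0,0,-0.2],
    [-9,23,14,0,0,0,-0.2],
    [-10,26,14,0,0,0,-0.2],
    [-11,28.5,14,0,0,0,-0.2],
    [-11.4,30,14,0,0,0,-0.2],
    [-11.4,30.1,14,0,0,0,-0.2],
    [-11.4,30.1,14,0,0,0,-0.2],
  ],
)

```text
time: 7.9
tool_pos: [456.9, 269.1, 246.7]
eef_rot: [0.985, 0.173, 0.0, 0.0]
force: [0.4, -1.0, 0.2]
gripper_width: 52.4
finger_force: 0.0
```

```bash
python3 - <<'E'
from h import *
t=shot('top');print(robot.read_state()['tool_pos'])
print('tier',circ(t,(300,243),75,110)); 
b=cv2.resize(t['img'][200:320,150:370],(0,0),fx=3.6,fy=3.6,interpolation=3)
print(b.shape);cv2.imwrite('pics/top2.png',b[:,:,::-1])
print(proj(t,[[570.7,-31.7,136],[456.5,270.5,188],[456.5,270.5,66]]))
E
```

```text
[457.20204024 268.28990234 246.49414652]
tier (array([567.7, -29.9,  95.1]), 43, np.float64(0.33))
(432, 792, 3)
[[322.2 241.8]
 [175.6 294.7]
 [189.5 290.7]]
```

View pics/top2.png

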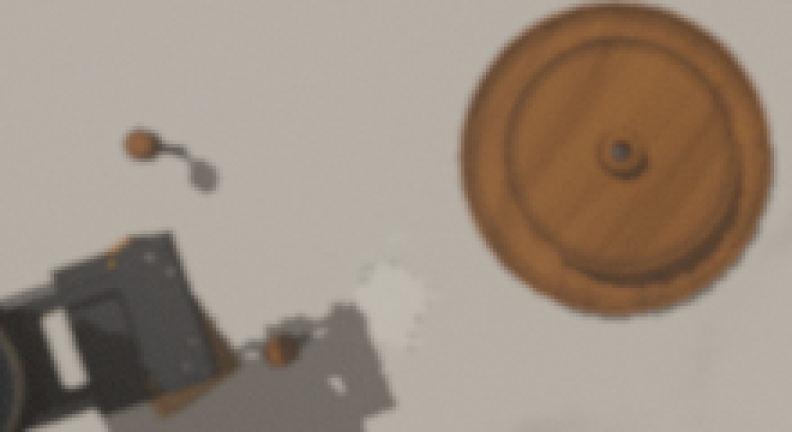

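The crop shows the bore at (621,151). That is within half a pixel of the predicted position, so the tier is seated at about (571,-31.5). Next I'll check the spindle axis in the scene view.

```bash
python3 - <<'E'
from h import *
s=load('scene')
print(proj(s,[[457.5,268,66],[457.5,268,130],[457.5,268,142],[457.5,268,188],[467.5,268,165],[457.5,278,165]]))
g=s['img'][...,0].astype(int)
for v in(280,288,294,310,320,330): print(v,g[v,294:323])
E
```

```text
[[307.5 337.7]
 [308.2 304.5]
 [308.4 298.1]
 [309.  272.6]
 [303.3 283.8]
 [305.4 288.1]]
280 [ 90 101 107 103 104  90  79  75  84  84  92  90  96  92  98  94  92  87
  88  80  76  69  65  71  68  59  55  59  57]
288 [ 84  87  82  84  74  66  64  66  70  66  60  59  61  64  56  59  56  60
  57  58  58  59  67  89 108 111 113 107 105]
294 [176 165 138 105  87  80  72  62  67  69  65  63  64  60  63  59  62  58
  60  58  55  56  50  52  58  58  60  64  64]
310 [180 180 181 182 181 182 183 183 183 174 160 117  87  76  77  78  97 149
 175 182 183 182 180 180 181 182 180 181 181]
320 [180 181 181 181 181 183 183 180 179 176 150 114  84  78  76  77 107 152
 176 179 183 182 183 181 182 175 168 164 166]
330 [180 176 179 178 179 178 176 177 178 165 141 100  85  84  80  86 112 149
 165 169 169 162 165 163 165 165 166 164 165]
```

>>> step_arm(
  steps=[
    [0,0,-2,0,0,0,-0.2],
    [0,0,-4,0,0,0,-0.2],
    [0,0,-4,0,0,0,-0.2],
  ],
)

```text
time: 8.25
tool_pos: [455.9, 266.5, 203.8]
eef_rot: [0.985, 0.172, -0.002, 0.001]
force: [-0.1, -0.2, 0.3]
gripper_width: 51.9
finger_force: 0.0
```

>>> step_arm(
  steps=[
    [0.1,-0.1,-1.5,0,0,0,-0.2],
    [0.1,-0.1,-3.5,0,0,0,-0.2],
    [0.1,-0.1,-5,0,0,0,-0.2],
    [0.1,-0.1,-5.8,0,0,0,-0.2],
    [0.1,-0.1,-5.8,0,0,0,-0.2],
    [0.1,-0.1,-5.8,0,0,0,0.1],
    [0.1,-0.1,-5.8,0,0,0,1],
    [0.1,-0.1,-5.8,0,0,0,1],
    [0.1,-0.1,-5.8,0,0,0,1],
    [0.1,-0.1,-5.8,0,0,0,1],
  ],
)

```text
time: 9.25
tool_pos: [457.8, 268.9, 148.6]
eef_rot: [0.985, 0.173, 0.001, -0.0]
force: [-0.0, -0.4, 1.8]
gripper_width: 27.2
finger_force: 30.0
```

>>> step_arm(
  steps=[
    [0,0,0.5,0,0,0,1],
    [0,0,2,0,0,0,1],
    [0,0,4.5,0,0,0,1],
    [0,0,8,0,0,0,1],
    [1,-2,12,0,0,0,1],
    [2.5,-6,14,0,0,0,1],
    [4,-10,14.2,0,0,0,1],
    [5.5,-14,14.2,0,0,0,1],
    [7,-18,14.2,0,0,0,1],
    [8.5,-22,14.2,0,0,0,1],
    [10,-25.5,14.2,0,0,0,1],
    [10.9,-28,14.2,0,0,0,1],
    [11.3,-29.5,14.2,0,0,0,1],
    [11.4,-30,14.2,0,0,0,1],
    [11.4,-30,14.2,0,0,0,1],
    [11.4,-30,14.2,0,0,0,1],
  ],
)

```text
time: 10.85
tool_pos: [571.2, -29.5, 290.1]
eef_rot: [0.985, 0.174, -0.0, -0.0]
force: [0.4, 0.3, -1.6]
gripper_width: 27.4
finger_force: 29.9
```

```bash
python3 - <<'E'
from h import *
s=shot('scene');st=robot.read_state();print(st['tool_pos'],st['force'],st['torque'],st['eef_rot'])
p=st['tool_pos'];x,y,z=p
print(proj(s,[[x,y,z-5],[x,y,z-60],[x,y,z-134.6],[571,-31.5,136],[571,-31.5,110],[571,-31.5,30],[571,-21.5,136],[581,-31.5,136]]))
b=cv2.resize(s['img'][140:300,260:420],(560,560),interpolation=3)
cv2.imwrite('pics/sp.png',b[:,:,::-1])
E
```

```text
[571.23680975 -29.44186992 290.21716102] [ 0.31079429  0.2716623  -0.30511173] [-0.02942892  0.0299612   0.02062797] [ 9.84647359e-01  1.74554956e-01  6.69486246e-05 -3.76806827e-04]
[[337.4 160.4]
 [336.3 186.1]
 [334.8 219.2]
 [335.  227.3]
 [334.5 238.2]
 [333.  270.6]
 [332.8 228.7]
 [330.9 226.3]]
```

View pics/sp.png

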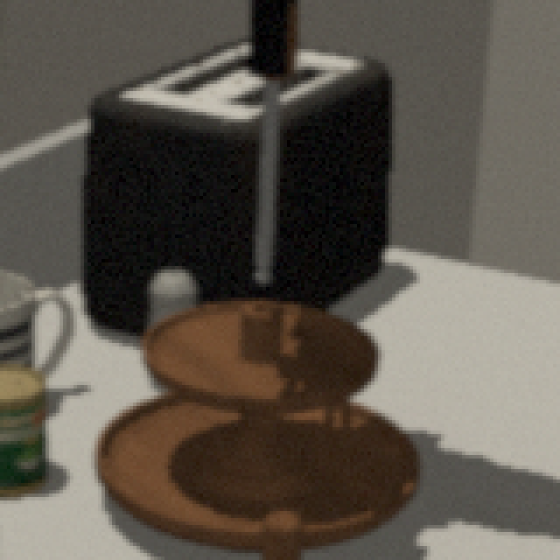

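The rod hangs vertical, with its tip at crop (262,281), which matches the prediction. The upper tray ellipse is centred at about (261,352), also as predicted. I'll shift 2 mm in −y and lower.

>>> step_arm(
  steps=[
    [0,-0.2,0,0,0,0,1],
    [0,-0.2,-0.6,0,0,0,1],
    [0,-0.2,-1.2,0,0,0,1],
    [0,-0.2,-1.6,0,0,0,1],
    [0,-0.2,-1.8,0,0,0,1],
    [0,-0.2,-2,0,0,0,1],
    [0,-0.2,-2.2,0,0,0,1],
    [0,-0.2,-2.3,0,0,0,1],
    [0,-0.2,-2.3,0,0,0,1],
  ],
)

```text
time: 11.8
tool_pos: [571.6, -33.6, 267.0]
eef_rot: [0.985, 0.173, 0.0, 0.0]
force: [-0.1, -0.1, -0.7]
gripper_width: 27.4
finger_force: 29.9
```

>>> step_arm(
  steps=[
    [0,0.1,-0.1,0,0,0,1],
    [0,0.1,-0.3,0,0,0,1],
    [0,0.1,-0.4,0,0,0,1],
    [0,0.1,-0.4,0,0,0,1],
  ],
)

```text
time: 12.2
tool_pos: [571.5, -32.6, 262.8]
eef_rot: [0.985, 0.173, -0.0, -0.0]
force: [-0.5, 0.1, -2.1]
gripper_width: 27.3
finger_force: 29.9
```

>>> step_arm(
  steps=[
    [0,0.05,-1,0,0,0,1],
    [0,0.1,-2,0,0,0,1],
    [0,0.1,-3.2,0,0,0,1],
    [0,0.1,-4.5,0,0,0,1],
    [0,0.1,-5.5,0,0,0,1],
    [0,0.1,-6,0,0,0,1],
    [0,0.1,-6,0,0,0,1],
  ],
)

```text
time: 12.9
tool_pos: [571.3, -31.8, 202.0]
eef_rot: [0.985, 0.173, -0.001, -0.0]
force: [-0.0, -0.8, -2.3]
gripper_width: 27.4
finger_force: 30.0
```

>>> step_arm(
  steps=[
    [0,0,-1,0,0,0,1],
    [0,0,-2,0,0,0,1],
    [0,0,-3,0,0,0,1],
    [0,0,-3.6,0,0,0,1],
    [-0.1,0,-3.8,0,0,0,1],
    [-0.2,0,-3.8,0,0,0,1],
    [-0.3,0,-3.8,0,0,0,1],
    [-0.4,0,-3.8,0,0,0,1],
    [-0.4,0,-3.8,0,0,0,1],
  ],
)

```text
time: 13.8
tool_pos: [567.6, -31.0, 165.4]
eef_rot: [0.985, 0.173, 0.0, -0.0]
force: [0.5, 0.2, -1.2]
gripper_width: 27.1
finger_force: 29.9
```

>>> step_arm(
  steps=[
    [0,0,-0.2,0,0,0,1],
    [0,0,-0.4,0,0,0,1],
    [0,0,-0.6,0,0,0,1],
    [0,0,-0.8,0,0,0,1],
    [0,0,-0.8,0,0,0,1],
  ],
)

```text
time: 14.3
tool_pos: [567.5, -31.5, 156.7]
eef_rot: [0.985, 0.173, -0.0, -0.0]
force: [0.8, 0.4, -2.1]
gripper_width: 27.4
finger_force: 29.9
```

>>> step_arm(
  steps=[
    [0,0,-0.1,0,0,0,1],
    [0,0,-0.15,0,0,0,1],
    [0,0,-0.2,0,0,0,1],
    [0,0,-0.2,0,0,0,1],
  ],
)

```text
time: 14.7
tool_pos: [567.9, -31.7, 155.4]
eef_rot: [0.985, 0.173, 0.0, 0.0]
force: [0.9, 1.3, 2.3]
gripper_width: 27.2
finger_force: 30.0
```

>>> step_arm(
  steps=[
    [-0.1,0,0,0,0,0,1],
    [-0.15,0,0,0,0,0,1],
    [-0.15,0,-0.05,0,0,0,1],
  ],
)

```text
time: 15.0
tool_pos: [566.8, -31.7, 155.2]
eef_rot: [0.985, 0.173, 0.001, 0.0]
force: [1.3, -0.2, 4.3]
gripper_width: 27.1
finger_force: 30.0
```

>>> step_arm(
  steps=[
    [0,0.08,0,0,0,0,1],
    [0,0.15,0,0,0,0,1],
    [0,0.15,0,0,0,0,1],
  ],
)

```text
time: 15.3
tool_pos: [566.7, -30.9, 155.0]
eef_rot: [0.985, 0.173, 0.001, 0.001]
force: [2.8, -2.6, 4.5]
gripper_width: 27.3
finger_force: 30.0
```

>>> step_arm(
  steps=[
    [0,-0.15,0,0,0,0,1],
    [0,-0.3,0,0,0,0,1],
    [0,-0.3,0,0,0,0,1],
  ],
)

```text
time: 15.6
tool_pos: [566.3, -32.4, 154.8]
eef_rot: [0.985, 0.173, 0.0, -0.001]
force: [2.6, 0.3, 4.7]
gripper_width: 27.3
finger_force: 29.9
```

>>> step_arm(
  steps=[
    [0,0,-0.05,0,0,0,1],
    [0,0,-0.1,0,0,0,1],
    [0,0,-0.1,0,0,0,1],
  ],
)

```text
time: 15.9
tool_pos: [565.9, -32.7, 153.2]
eef_rot: [0.985, 0.173, -0.0, -0.0]
force: [1.5, 0.7, 1.6]
gripper_width: 27.3
finger_force: 29.9
```

>>> step_arm(
  steps=[
    [0,0,-0.05,0,0,0,1],
    [0,0,-0.1,0,0,0,1],
    [0,0,-0.15,0,0,0,1],
    [0,0,-0.15,0,0,0,1],
  ],
)

```text
time: 16.3
tool_pos: [566.1, -32.9, 152.1]
eef_rot: [0.985, 0.173, -0.0, -0.0]
force: [2.6, 0.1, 4.3]
gripper_width: 27.2
finger_force: 29.9
```

>>> step_arm(
  steps=[
    [0.05,0,0,0,0,0,1],
    [0.1,0,0,0,0,0,1],
    [0.1,0,-0.05,0,0,0,1],
    [0.1,0,-0.05,0,0,0,1],
  ],
)

```text
time: 16.7
tool_pos: [566.9, -32.9, 151.7]
eef_rot: [0.985, 0.173, -0.0, -0.0]
force: [1.2, 1.7, 4.8]
gripper_width: 27.3
finger_force: 29.9
```

>>> step_arm(
  steps=[
    [0,0,-0.05,0,0,0,1],
    [0,0,-0.1,0,0,0,1],
    [0,0,-0.1,0,0,0,1],
  ],
)

```text
time: 17.0
tool_pos: [567.2, -32.9, 151.1]
eef_rot: [0.985, 0.173, 0.0, -0.0]
force: [0.5, 1.9, 7.8]
gripper_width: 27.7
finger_force: 30.0
```

>>> step_arm(
  steps=[
    [0,0.05,-0.05,0,0,0,1],
    [0,0.05,-0.1,0,0,0,1],
    [0,0.05,-0.1,0,0,0,1],
  ],
)

```text
time: 17.3
tool_pos: [567.4, -32.6, 150.5]
eef_rot: [0.985, 0.173, 0.0, 0.0]
force: [0.3, 0.9, 9.4]
gripper_width: 27.5
finger_force: 30.0
```

>>> step_arm(
  steps=[
    [0,0.02,-0.05,0,0,0,1],
    [0,0.02,-0.1,0,0,0,1],
    [0,0.02,-0.1,0,0,0,1],
  ],
)

```text
time: 17.6
tool_pos: [567.3, -32.6, 149.3]
eef_rot: [0.985, 0.173, 0.0, 0.0]
force: [0.4, 1.9, 7.1]
gripper_width: 27.2
finger_force: 30.0
```

>>> step_arm(
  steps=[
    [0,0.03,-0.05,0,0,0,1],
    [0,0.03,-0.1,0,0,0,1],
    [0,0.03,-0.15,0,0,0,1],
    [0,0.03,-0.2,0,0,0,1],
    [0,0.03,-0.2,0,0,0,1],
  ],
)

```text
time: 18.1
tool_pos: [566.9, -32.4, 146.4]
eef_rot: [0.985, 0.173, -0.0, 0.0]
force: [2.4, 0.1, 2.9]
gripper_width: 27.4
finger_force: 29.9
```

>>> step_arm(
  steps=[
    [0.03,0,-0.05,0,0,0,1],
    [0.03,0,-0.1,0,0,0,1],
    [0.03,0,-0.15,0,0,0,1],
    [0.03,0,-0.2,0,0,0,1],
    [0.03,0,-0.2,0,0,0,1],
  ],
)

```text
time: 18.6
tool_pos: [567.1, -32.3, 144.1]
eef_rot: [0.985, 0.173, -0.0, 0.0]
force: [1.3, 1.1, 0.1]
gripper_width: 27.3
finger_force: 29.9
```

>>> step_arm(
  steps=[
    [0,0.03,-0.05,0,0,0,1],
    [0,0.03,-0.1,0,0,0,1],
    [0,0.03,-0.15,0,0,0,1],
    [0,0.03,-0.15,0,0,0,1],
  ],
)

```text
time: 19.0
tool_pos: [567.2, -32.0, 142.9]
eef_rot: [0.985, 0.173, -0.0, 0.0]
force: [1.6, -0.4, 1.4]
gripper_width: 27.5
finger_force: 29.9
```

>>> step_arm(
  steps=[
    [0,0,-0.05,0,0,0,1],
    [0,0,-0.1,0,0,0,1],
    [0,0,-0.1,0,0,0,1],
  ],
)

```text
time: 19.3
tool_pos: [567.6, -31.7, 142.7]
eef_rot: [0.985, 0.173, 0.0, 0.0]
force: [-0.1, -0.6, 4.5]
gripper_width: 27.4
finger_force: 30.0
```

>>> step_arm(
  steps=[
    [0,0,-0.04,0,0,0,1],
    [0,0,-0.08,0,0,0,1],
    [0,0,-0.08,0,0,0,1],
    [0,0,-0.08,0,0,0,1],
  ],
)

```text
time: 19.7
tool_pos: [567.9, -31.6, 142.6]
eef_rot: [0.985, 0.173, 0.001, 0.0]
force: [-0.3, -0.2, 8.5]
gripper_width: 27.4
finger_force: 30.0
```

>>> step_arm(
  steps=[
    [0,0,-0.04,0,0,0,1],
    [0,0,-0.04,0,0,0,1],
    [0,0,0.05,0,0,0,1],
    [0,0,0.15,0,0,0,1],
    [0,0,0.18,0,0,0,1],
    [0,0,0.18,0,0,0,1],
  ],
)

```text
time: 20.3
tool_pos: [567.3, -31.9, 142.8]
eef_rot: [0.985, 0.173, -0.0, 0.0]
force: [1.0, -0.9, 0.5]
gripper_width: 27.4
finger_force: 29.9
```

>>> step_arm(
  steps=[
    [0,0,0.04,0,0,0,1],
    [0,0,0.08,0,0,0,1],
    [0,0,0.08,0,0,0,1],
  ],
)

```text
time: 20.6
tool_pos: [566.7, -32.1, 142.9]
eef_rot: [0.985, 0.173, -0.001, -0.0]
force: [1.4, -0.9, -4.4]
gripper_width: 27.1
finger_force: 29.9
```

The spindle resists a light pull, so the clip has latched. I'll press it lightly back down and let go.

>>> step_arm(
  steps=[
    [0.03,0,-0.08,0,0,0,1],
    [0.03,0,-0.2,0,0,0,1],
    [0.03,0,-0.24,0,0,0,1],
    [0.03,0,-0.24,0,0,0,1],
  ],
)

```text
time: 21.0
tool_pos: [567.9, -31.7, 142.7]
eef_rot: [0.985, 0.173, 0.0, 0.0]
force: [-1.6, -1.4, 5.0]
gripper_width: 27.4
finger_force: 30.0
```

>>> step_arm(
  steps=[
    [0,0,0.08,0,0,0,0.2],
    [0,0,0.08,0,0,0,-0.3],
    [0,0,0.08,0,0,0,-0.3],
    [0,0,0.08,0,0,0,-0.3],
    [0,0,1.5,0,0,0,-0.3],
    [0,0,4,0,0,0,-0.3],
    [0,0,8,0,0,0,-0.3],
    [0,-2,11,0,0,0,-0.3],
    [0,-6,12,0,0,0,-0.3],
    [0,-10,12,0,0,0,-0.3],
    [-1,-14,12,0,0,0,-0.3],
    [-2,-18,12,0,0,0,-0.3],
    [-2,-22,12,0,0,0,-0.3],
    [-2,-22,12,0,0,0,-0.3],
  ],
)

```text
time: 22.4
tool_pos: [545.8, -259.6, 262.3]
eef_rot: [0.986, 0.168, -0.0, 0.002]
force: [0.1, -1.2, 0.2]
gripper_width: 56.5
finger_force: 0.0
```

```bash
python3 - <<'E'
from h import *
s=shot('scene');t=shot('top');st=robot.read_state();print(st['time'],st['tool_pos'],st['gripper_width'])
print(proj(s,[[567,-31.5,136],[567,-31.5,182]]),proj(t,[[567,-31.5,182]]))
o=np.zeros((540,800,3),np.uint8)
o[:,:400]=cv2.resize(s['img'][180:315,260:360],(400,540),interpolation=3)
o[:300,400:]=cv2.resize(t['img'][150:300,200:400],(400,300),interpolation=3)
cv2.imwrite('pics/end.png',o[:,:,::-1])
E
```

```text
22.5 [ 547.53563535 -252.57436154  262.14411676] 56.6233874671019
[[336.6 227.7]
 [337.5 207.8]] [[322.9 242.8]]
```

View pics/end.png

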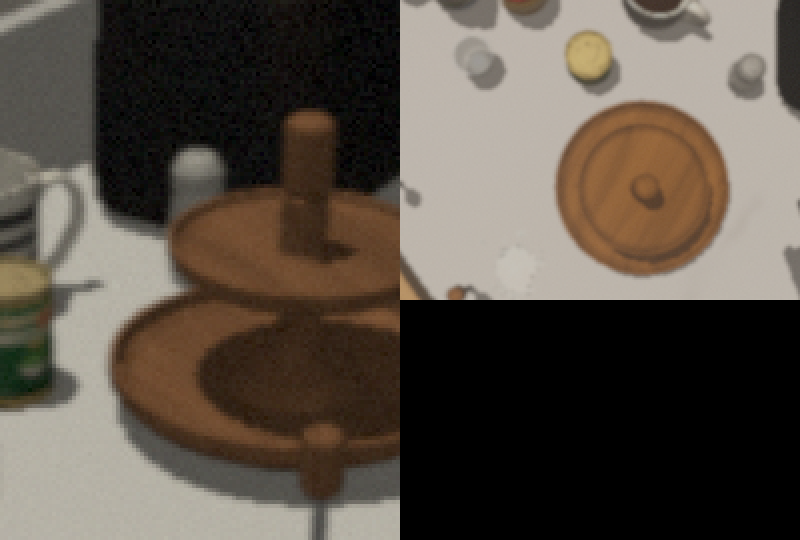

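The knob, at (309,150), sits directly on the boss at (305,200) with no gap. The stand is upright, and the glass, tin and shaker are undisturbed.

>>> step_arm(
  steps=[
    [0,0,0,0,0,0,-0.3],
    [0,0,0,0,0,0,-0.3],
    [0,0,0,0,0,0,-0.3],
  ],
)

```text
time: 22.8
tool_pos: [548.1, -250.3, 261.7]
eef_rot: [0.985, 0.174, 0.0, -0.0]
force: [0.2, -0.9, 0.2]
gripper_width: 56.8
finger_force: 0.0
```

```bash
python3 -c "
from workcell import robot
print(robot.sign_off())"
```

```text
the job is handed in; nothing more can be done
None
```

The fruit stand is together and handed in at 22.8 s: the upper tier is in the hub seat, the spindle held against a light pull, its knob sits on the boss, and the glass, tin and shaker look undisturbed; my first guess for the clip hole came from the top-camera picture, then I found it by feel.

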